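Hold the bag clip open round the shopping-list card

ROBOT

A 7-joint arm with a two-finger parallel gripper is mounted at the origin on a cart in front of the work surface, level with it; the furniture and walls round the work are solid. World frame = base frame: x ahead of the robot, y to its left, z up, the work surface at z = 0. Lengths are in m, angles in rad, forces in N, time in s.
With the tool pointing down it reaches from about 0.35 to 0.9 m from the base axis. Payload 7.2 kg.
Tool frame: the origin (TCP) lies midway between the tips of the shut fingers; the grasp point (between the pads) lies 19 mm behind it; z points along the fingers, y is the line along which they close (so a half turn about z gives the same grasp; the last joint's range is limited). The gripper opens to 85 mm and grips with 20 to 120 N. Pads are 22 mm wide; open, the fingers measure 114 mm over their backs; the gripper's body (76 mm by 85 mm) begins 54 mm behind the grasp point. The pads swing forward as they close: fully open they stand 13 mm farther back than shut.
Start: joints at [1.158, 0.411, -0.013, 1.596, 0.006, 1.134, -0.082], TCP at [0.211, -0.588, 0.231] pointing down, gripper open.
Joint ranges: [-2.95, 2.95], [-0.29, 1.99], [-1.47, 1.44], [0.14, 2.54], [-1.03, 4.17], [0.13, 1.85], [-2.86, 2.86]. Speed limits (rad/s): [2.39, 2.39, 3.01, 3.01, 3.14, 3.14, 3.14].

INTERFACE

Orientations are given as a rotation vector (axis times angle).
In Python, from workcell import read_state, get_image, camera_model, close_job gives the robot as it stands. The module is installed in compiled form; this text tells all that it offers.
- The arm moves only by the tool carry_out, never from a script. Its arguments are lists of equal length, an entry for each row: "rot": the turn, a rotation vector about the tool's x, y, z in degrees, a list of three; "linear": the shift along the tool's x, y, z in mm, a list of three; "jaw": the closure, from -1 (fully open) to 1 (shut). In form: {"rot": [[ax, ay, az], ...], "linear": [[x, y, z], ...], "jaw": [jaw, ...]}. A call has 1 to 10 rows; each row shifts and turns the commanded pose from where the row before left it, along the tool's axes as they then stand; what a row does not reach is not made up. A row lasts 1/10 s, in which the tool goes at most 50 mm and 8.59 degrees, less where a joint would pass 70% of its speed; a pose out of reach is approached as far as the arm can. A call is refused whole if a number of a shift passes 50 or a number of a turn 8.59, either way. A call with a gripper value outside its range is refused whole. The fingers move at their own pace and stop on an object; "squeeze" is the grip in N (left out, the last holds). Time passes only in rows, so rows that do not move let the fingers close. It gives the time, the measured TCP pose, the force, the opening and the grip force at its end, in the units of the state.
- read_state(): the state, without advancing time (a new reading comes with each control period).
- get_image(name): name is "scene" or "top"; returns the picture (384x512x3 uint8, red, green, blue); there is no depth.
- camera_model(name): a dict with "mtx" (3x3 intrinsics, pixels), "world_from_camera" (4x4, takes a point from camera to world coordinates). Camera axes: x right, y up, looking along -z (the intrinsics and any distortion apply to the point x, -y, -z); pixel columns grow to the right and rows downward; lengths in m; the calibration is good to about 2 mm. A picture is of the moment at which its call begins. camera_model takes no time and is no camera call.
- close_job(): hands the job in; it is judged then, once.
The state is a dict: "time_s": time; "qpos": joint angles; "joint_velocities": joint speeds; "joint_efforts": joint torques, N m; "position": TCP position; "orientation": TCP orientation; "force": force on the tool from outside, world axes, zero at the start; "wrist_torque": the same for the moment, N m; "width": opening from 0.0 (shut) to 1.0 (fully open); "grip_force": force on a finger pad.
Only numpy, scipy, OpenCV 4.12 (cv2) and the standard library are available. Lean on these libraries where they do the work, as an engineer would, in place of code of your own. Each camera call takes 0.05 s, during which the arm holds its last target. There are 200 camera calls.

TASK

The little shopping-list stand has been knocked onto its back: set it upright on its marble foot and let go of it. Then pick up the orange spring clip by its tails, squeeze it wide open, and hold it gaping around one of the card's two upright side edges, in the upper half of the card, with the card's edge well inside the jaws but neither jaw touching it, so that I can slip a receipt in under the jaw. Finish while still holding the clip open there, and leave the other things on the table alone.

Things in the scene. Friction and masses are not known exactly. Their poses are not given: they have to be found in the camera images.
- list_stand: Stand, one rigid piece, 0.35 kg: pale marble foot 50 (x) x 84 (y) x 28 (z) mm; stiff wooden card in the plane x = 0, 4 mm thick, 60 wide (y), top 168 mm above the underside. Print on -x. Origin: centre of the underside; +z up the card. Starts lying on the foot's back (+x face), print up, card level 25 mm over the table, pointing away from the robot. Pivots up about the edge x = +25, z = 0 mm
- card_top (a point): Middle of the card's top edge, 168 mm above the stand's origin along its own z.
- clip: Orange bag clip, 52 g, 112 mm long, lying on its flank, hinge axis upright. This is the +y half. Origin: on the hinge axis at the lower flank; z along the hinge (clip spans z 0 to 24 mm); +x to the jaws (tips at 50 mm); -x to the two ribbed tails (rolled ends at 59 mm; shut, 37 mm over their outsides at x = -36, 50 mm at the ends). Squeezing the tails opens the jaws
- clip_lever (a joint): Opening of the clip's other (-y) half, rad: 0 shut; 0.54 stop, fully open, tails almost parallel, 17 to 19 mm over their outsides, jaw tips 29 mm apart. A spring shuts it: 4 N squeeze at x = -36 to start, 12 N fully open; harder squeezing does no harm. The clip's middle line in clip is +x turned by minus half this angle about z
- jaw_tip_a (a point): Inner side of the jaw tip of the half clip, at half the clip's width.
- jaw_tip_b (a point): Inner side of the jaw tip of the other half, at half the clip's width; 2 mm from jaw_tip_a when shut.
- notebook_1: Bystander: beige notebook 210x152x13 mm at the back, origin under its centre.
- pen: Bystander: white pen 145 mm long lying on the notebook.
- coffee_mug: Bystander: mug 95 mm high, to the right, origin under it.
- timer: Bystander: red and white kitchen timer, 63 mm across, 60 mm high, back left.
- spice: Bystander: spice jar with yellow lid, 45 mm across, 100 mm high, at the back.
There are look-alikes about, which are no part of the job. Of the things like the clip, leave any that is turquoise; of the rest the smaller one is meant.

How it is judged:
On the way, in this order (a step that is already met when the one before it is completed fails the run):
1. the stand is upright on its foot and let go (angle between list_stand's own z axis and vertical below 0.08 rad and height (world z) of list_stand below 0.005 m and linear speed of list_stand below 0.02 m/s and contact force between each of the arm, the fingers and list_stand below 0.1 N), for 0.2 s.
2. the clip is off the table, squeezed open between the fingers (value of joint clip_lever above 0.35 rad and height (world z) of clip above 0.03 m and contact force between the fingers and clip above 2 N), for 0.2 s.
At the end, for the whole second after the job is handed in: Stand upright (0.08 rad), untouched; clip squeezed by the fingers, open over 0.35 rad, at rest, touching nothing else; jaw tips over 1 mm clear of both card faces, 5 mm or more inside one side edge, 98 to 165 mm above the foot's underside, hinge outside the edge; bystanders moved under 30 mm (all of step 1 and contact force between clip and list_stand below 0.1 N and contact force between the fingers and clip above 2 N and linear speed of clip below 0.03 m/s and value of joint clip_lever above 0.35 rad and z of jaw_tip_a in the frame of list_stand between 0.098 and 0.165 m and z of jaw_tip_b in the frame of list_stand between 0.098 and 0.165 m and y of jaw_tip_a in the frame of list_stand between -0.025 and 0.025 m and y of jaw_tip_b in the frame of list_stand between -0.025 and 0.025 m and ((x of jaw_tip_a in the frame of list_stand above 0.003 m and x of jaw_tip_b in the frame of list_stand below -0.003 m) or (x of jaw_tip_b in the frame of list_stand above 0.003 m and x of jaw_tip_a in the frame of list_stand below -0.003 m)) and (y of clip in the frame of list_stand above 0.031 m or y of clip in the frame of list_stand below -0.031 m) and distance of each of notebook_1, pen, coffee_mug, timer, spice from where it was at the start of the episode below 0.03 m); the arm keeps its last pose, push and grip.
It fails at once if a bystander is knocked about (distance of any of notebook_1, pen, coffee_mug, timer, spice from where it was at the start of the episode above 0.03 m).
It also fails if it takes over 61 s, if anything falls off the work surface, if the arm or the gripper's body presses on something with over 40 N, if the wrist force passes 120 N, or if a joint passes its speed limit or range.

## Working session

There is one attempt and no reset: what is moved stays moved. The work goes in short steps, Python scripts to look and compute and a tool call to move; the robot and the scene stay as the last step left them, time stands still between calls to the robot, and variables do not carry over. Pictures are saved under pics/ and viewed, at most 14 in all, crops included, and the job is handed in when it is done.

Besides the shell and the picture viewer there is one more tool, called after ">>>" by a JSON object that holds its "method" and its "body", one argument or row to a line. carry_out: Moves the arm, as the interface text tells. Its arguments: {"type":"object","properties":{"rot":{"type":"array"},"linear":{"type":"array"},"jaw":{"type":"array"},"squeeze":{"type":"number"}},"required":["rot","linear","jaw"]}

```bash
ls; mkdir -p pics; python3 - <<'E'
from workcell import *
import cv2,numpy as np
s=read_state();print(s)
for n in("scene","top"):
    im=get_image(n);cv2.imwrite(f"pics/{n}0.png",im[:,:,::-1]);m=camera_model(n);print(n,m)
a=cv2.imread("pics/scene0.png");b=cv2.imread("pics/top0.png")
E
```

```text
pics
{'time_s': 0.0, 'qpos': array([ 1.15780944,  0.41192256, -0.01270865,  1.59708528,  0.00560896,
        1.13430904, -0.08217004]), 'joint_velocities': array([ 6.84044665e-06,  1.01672685e-03, -9.67264322e-04, -3.87946551e-04,
       -5.18713190e-04, -4.37761966e-04, -6.95766151e-04]), 'joint_efforts': array([-1.22743968e-03, -6.00620341e+01,  6.81100599e-01, -2.99408859e+01,
        1.36933973e-02,  1.05822785e-02, -2.95852908e-05]), 'position': array([ 0.21102527, -0.58774199,  0.23042211]), 'orientation': array([-3.09339774e+00, -5.38716471e-01,  6.53954043e-04]), 'force': array([-0.44518776, -0.50263762, -0.18748764]), 'wrist_torque': array([-0.01513578, -0.01104585,  0.03898268]), 'grip_force': 0.0, 'width': 1.0037916189503193}
scene {'mtx': array([[368.44230972,   0.        , 254.2023026 ],
       [  0.        , 368.44230972, 192.7786179 ],
       [  0.        ,   0.        ,   1.        ]]), 'world_from_camera': array([[-0.86740963,  0.27401761, -0.41534911,  0.08165791],
       [-0.4975643 , -0.46840509,  0.7300866 ,  0.80472407],
       [ 0.00550495,  0.83994703,  0.54264047,  0.70715701],
       [ 0.        ,  0.        ,  0.        ,  1.        ]])}
top {'mtx': array([[415.28736639,   0.        , 255.76677764],
       [  0.        , 415.28736639, 190.60868722],
       [  0.        ,   0.        ,   1.        ]]), 'world_from_camera': array([[-0.0071231 ,  0.98770487, -0.1561677 ,  0.39449893],
       [-0.99994533, -0.00583993,  0.00867392, -0.08485546],
       [ 0.00765527,  0.15622095,  0.98769247,  1.2933972 ],
       [ 0.        ,  0.        ,  0.        ,  1.        ]])}
```

View pics/scene0.png

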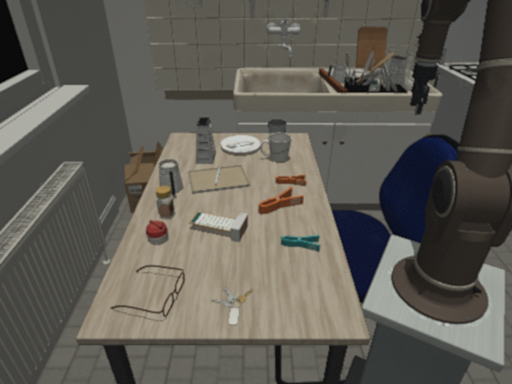

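View pics/top0.png

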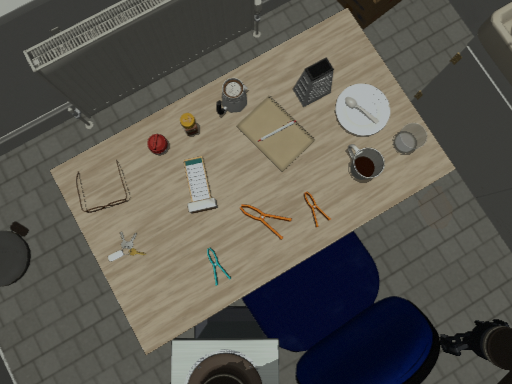

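Top view: turquoise clip at (218,266), large orange clip at (265,220), small orange clip at (316,209). The small orange one is the target. The stand's foot is at (202,206), with its card running to (193,160).

```bash
cat > h.py <<'E'
import numpy as np,cv2
from workcell import *
from scipy.spatial.transform import Rotation as R
def ray(n,uv,z):
    m=camera_model(n);K=m["mtx"];T=m["world_from_camera"]
    uv=np.atleast_2d(uv).astype(float)
    d=np.c_[(uv[:,0]-K[0,2])/K[0,0],-(uv[:,1]-K[1,2])/K[1,1],-np.ones(len(uv))]@T[:3,:3].T
    o=T[:3,3];return o+d*((z-o[2])/d[:,2])[:,None]
def proj(n,P):
    m=camera_model(n);K=m["mtx"];T=m["world_from_camera"]
    c=(np.atleast_2d(P)-T[:3,3])@T[:3,:3]
    return np.c_[K[0,0]*c[:,0]/-c[:,2]+K[0,2],K[1,1]*-c[:,1]/-c[:,2]+K[1,2]]
E
python3 - <<'E'
from h import *
b=cv2.imread("pics/top0.png");a=cv2.imread("pics/scene0.png")
c1=cv2.resize(b[140:240,170:345],None,fx=4.5,fy=4.5,interpolation=cv2.INTER_CUBIC)
cv2.imwrite("pics/c1.png",c1[:, :800])
hsv=cv2.cvtColor(b,cv2.COLOR_BGR2HSV)
m=cv2.inRange(hsv,(4,150,80),(16,255,255))
n,l,st,ce=cv2.connectedComponentsWithStats(m)
for i in range(1,n):
    if st[i,4]>30:
        print(st[i],ce[i],ray("top",ce[i],.012))
        if 300<ce[i][0]<330:
            ys,xs=np.where(l==i);P=ray("top",np.c_[xs,ys],.024)
            q=P[:,:2]-P[:,:2].mean(0);w,v=np.linalg.eigh(q.T@q);print(v,(q@v).min(0),(q@v).max(0))
            for y in range(ys.min(),ys.max()+1,1):print(y,sorted(xs[ys==y]))
g=cv2.cvtColor(b,cv2.COLOR_BGR2GRAY)
w=cv2.inRange(hsv,(0,0,170),(180,45,255));n,l,st,ce=cv2.connectedComponentsWithStats(w)
for i in range(1,n):
    if st[i,4]>30:print("white",st[i],ce[i])
for nm,uv in dict(mug=(366,165),timer=(158,144),spice=(189,122),big=(265,220),teal=(218,266)).items():print(nm,ray("top",uv,.03))
E
```

```text
[304 192  27  28  66] [316.6969697  205.06060606] [[ 0.55047543 -0.28530618  0.012     ]]
[[ 0.62256077 -0.78257146]
 [-0.78257146 -0.62256077]] [-0.00836723 -0.05179482] [0.00650134 0.05665611]
192 [np.int64(306), np.int64(307)]
193 [np.int64(305), np.int64(306), np.int64(307), np.int64(308), np.int64(309)]
194 [np.int64(304), np.int64(305), np.int64(306), np.int64(309), np.int64(310)]
195 [np.int64(310), np.int64(311)]
196 [np.int64(310), np.int64(311)]
197 [np.int64(311), np.int64(312)]
198 [np.int64(312)]
199 [np.int64(312), np.int64(313)]
200 [np.int64(313), np.int64(314)]
201 [np.int64(313), np.int64(314)]
202 [np.int64(314)]
203 [np.int64(314)]
204 [np.int64(314), np.int64(315)]
205 [np.int64(314), np.int64(315), np.int64(316)]
206 [np.int64(316), np.int64(317)]
207 [np.int64(316), np.int64(317), np.int64(318)]
208 [np.int64(317), np.int64(318), np.int64(319)]
209 [np.int64(318), np.int64(319), np.int64(320)]
210 [np.int64(319), np.int64(320), np.int64(321)]
211 [np.int64(320), np.int64(321), np.int64(322)]
212 [np.int64(322), np.int64(323)]
213 [np.int64(323), np.int64(324)]

[... 1005 characters left out ...]
218 [np.int64(314), np.int64(315)]
219 [np.int64(315), np.int64(316)]
220 [np.int64(315), np.int64(316)]
221 [np.int64(315), np.int64(316)]
222 [np.int64(316)]
223 [np.int64(316), np.int64(317)]
white [ 336   84   54   51 1882] [362.88257173 109.19766206]
white [186 163  24  38 465] [197.52688172 181.67096774]
white [188 200  27  11 182] [200.30769231 204.70879121]
white [109 251  14  10  83] [115.19277108 255.3373494 ]
white [ 172  341  106   43 2183] [217.42785158 353.77049931]
mug [[ 0.6730389  -0.44012163  0.03      ]]
timer [[0.74376287 0.20900954 0.03      ]]
spice [[0.81491154 0.11338773 0.03      ]]
big [[ 0.50343995 -0.12343473  0.03      ]]
teal [[0.36655001 0.01867996 0.03      ]]
```

View pics/c1.png

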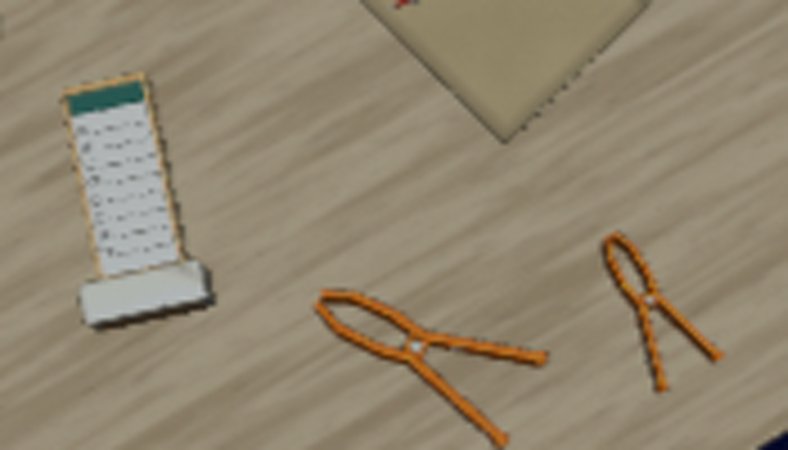

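The crop confirms the small orange clip: tips at (306,193), hinge at (314,206), tails at (317,226) and (330,219). The stand lies with its foot nearest the robot. Next I work out the poses.

```bash
python3 - <<'E'
from h import *
C=lambda x,y:(170+(x-2)/4.5,140+(y-2)/4.5)
P=lambda x,y,z:ray("top",C(x,y),z)[0]
tl,tr=P(62,93,.027),P(145,73,.027)
f=[P(*q,.05) for q in((80,290),(203,263),(212,298),(90,325))]
print("card top",tl,tr,np.linalg.norm(tl-tr));print("foot",*f,sep="\n")
fc=np.mean(f,0);tc=(tl+tr)/2
d=tc-fc;print("dir deg",np.degrees(np.arctan2(d[1],d[0])),"len(154)",np.hypot(*d[:2]))
e=tl-tr;e2=f[0]-f[1];print("perp",np.degrees(np.arctan2(e[1],e[0]))-90,np.degrees(np.arctan2(e2[1],e2[0]))-90)
t,h,a,b=[P(*q,.024) for q in((613,237),(648,299),(661,388),(718,357))]
print("clip",t,h,a,b,np.linalg.norm(a-b),np.linalg.norm(t-h))
m=(a+b)/2;v=t-m;print("axis deg",np.degrees(np.arctan2(v[1],v[0])),"len",np.linalg.norm(v))
s=read_state();print(R.from_rotvec(s["orientation"]).as_matrix())
E
```

```text
card top [0.69203089 0.12928611 0.027     ] [0.70595528 0.07199679 0.027     ] 0.058957236083831285
foot
[0.55147863 0.11065122 0.05      ]
[0.56922827 0.02853266 0.05      ]
[0.54554069 0.02231673 0.05      ]
[0.52790389 0.10354791 0.05      ]
dir deg 12.871222402073528 len(154) 0.15433311077507653
perp 13.661056534050516 12.196649688914505
clip [ 0.58923553 -0.25079068  0.024     ] [ 0.54616184 -0.2736547   0.024     ] [ 0.48525582 -0.28073835  0.024     ] [ 0.50609755 -0.32024977  0.024     ] 0.04467136081930995 0.048765830467691784
axis deg 27.979589952278292 len 0.10594189001169675
[[ 9.41144232e-01  3.38004679e-01 -6.09804650e-04]
 [ 3.38005207e-01 -9.41143294e-01  1.33440895e-03]
 [-1.22877088e-04 -1.46198843e-03 -9.99998924e-01]]
```

>>> {"method": "carry_out", "body": {
  "rot": [
    [0, 0, 0],
    [0, 0, 0],
    [0, 0, 0],
    [0, 0, 0],
    [0, 0, 0],
    [0, 0, 0],
    [0, 0, 0],
    [0, 0, 0],
    [0, 0, 0],
    [0, 0, 0]
  ],
  "linear": [
    [32, -24, -1],
    [32, -24, -1],
    [32, -24, -1],
    [32, -24, -1],
    [32, -24, -1],
    [32, -24, -1],
    [32, -24, -1],
    [32, -24, -1],
    [32, -24, -1],
    [32, -24, -1]
  ],
  "jaw": [-1, -1, -1, -1, -1, -1, -1, -1, -1, -1],
  "squeeze": 40
}}

```text
time_s: 1.1
position: [0.4317, -0.2526, 0.2412]
orientation: [-3.095, -0.539, 0.0]
force: [0.4, -0.1, 0.1]
width: 1.001
grip_force: 0.0
```

>>> {"method": "carry_out", "body": {
  "rot": [
    [0, 0, 0],
    [0, 0, 0],
    [0, 0, 0],
    [0, 0, 0],
    [0, 0, 0],
    [0, 0, 0],
    [0, 0, 0],
    [0, 0, 0],
    [0, 0, 6.9],
    [0, 0, 0]
  ],
  "linear": [
    [32, -24, -1],
    [32, -24, -1],
    [32, -24, -1],
    [32, -24, -1],
    [32, -24, -1],
    [32, -24, -1],
    [32, -24, -1],
    [32, -24, -1],
    [0, 0, 0],
    [0, 0, 0]
  ],
  "jaw": [-1, -1, -1, -1, -1, -1, -1, -1, -1, -1]
}}

```text
time_s: 2.1
position: [0.6073, 0.0144, 0.2485]
orientation: [-3.121, -0.352, 0.002]
force: [-0.2, -1.0, 0.5]
width: 0.997
grip_force: 0.0
```

>>> {"method": "carry_out", "body": {
  "rot": [
    [0, -7.6, 0],
    [0, -7.6, 0],
    [0, -7.6, 0],
    [0, -7.6, 0],
    [0, -7.6, 0],
    [0, 0, 0]
  ],
  "linear": [
    [0, 0, 0],
    [0, 0, 0],
    [0, 0, 0],
    [0, 0, 0],
    [0, 0, 0],
    [0, 0, 0]
  ],
  "jaw": [-1, -1, -1, -1, -1, -1]
}}

```text
time_s: 2.7
position: [0.6021, 0.008, 0.2362]
orientation: [2.927, 0.328, -0.88]
force: [0.0, -0.6, -0.5]
width: 0.998
grip_force: 0.0
```

```bash
cat > to.py <<'E'
import sys;from h import *
# tool-frame shift (mm) and rotation (deg) from the present pose to target; args: x y z yaw tilt(fwd deg)
def Rt(yaw,tilt): return R.from_euler("z",yaw,degrees=True)*R.from_euler("x",180,degrees=True)*R.from_euler("y",tilt,degrees=True)
x,y,z,yaw,tilt=map(float,sys.argv[1:])
s=read_state();r=R.from_rotvec(s["orientation"])
print("t",round(s["time_s"],2),"pos",s["position"].round(4),"q",s["qpos"].round(2),"F",s["force"].round(1),"w",round(s["width"],3),"g",s["grip_force"])
print("shift",(r.inv().apply(np.array([x,y,z])-s["position"])*1e3).round(1),"rot",np.degrees((r.inv()*Rt(yaw,tilt)).as_rotvec()).round(2))
E
python3 to.py .683 .0972 .1026 12.8 -38
```

```text
t 2.7 pos [0.6021 0.008  0.2362] q [-0.1   0.75 -0.06  1.15  0.09  1.83 -1.5 ] F [ 0.  -0.6 -0.5] w 0.998 g 0.0
shift [155.9 -69.4  56.7] rot [ 0.16 -4.5  -0.06]
```

>>> {"method": "carry_out", "body": {
  "rot": [
    [0, 0, 0],
    [0, 0, 0],
    [0, 0, 0],
    [0, 0, 0],
    [0, 0, 0],
    [0, -2, 0],
    [0, -2, 0],
    [0, 0, 0]
  ],
  "linear": [
    [31, -14, 11],
    [31, -14, 11],
    [31, -14, 11],
    [31, -14, 11],
    [31, -14, 11],
    [0, 0, 0],
    [0, 0, 0],
    [0, 0, 0]
  ],
  "jaw": [-1, -1, -1, -1, -1, -1, -1, -1]
}}

```text
time_s: 3.5
position: [0.6783, 0.0974, 0.1053]
orientation: [2.899, 0.324, -0.954]
force: [1.1, -0.7, -0.0]
width: 1.0
grip_force: 0.0
```

```bash
python3 to.py .611 .0808 .008 12.8 -38; python3 - <<'E'
from h import *
a=get_image("scene");b=get_image("top")
cv2.imwrite("pics/s1.png",np.hstack([cv2.resize(a[130:290,110:270],None,fx=2.5,fy=2.5),cv2.resize(b[100:260,120:280],None,fx=2.5,fy=2.5)])[:,:,::-1])
E
```

```text
t 3.5 pos [0.6783 0.0974 0.1053] q [-0.28  1.07  0.17  0.87 -0.1   1.85 -1.5 ] F [ 1.1 -0.7 -0. ] w 1.0 g 0.0
shift [  2.1   0.9 119.4] rot [ 0.16 -1.55 -0.1 ]
```

View pics/s1.png

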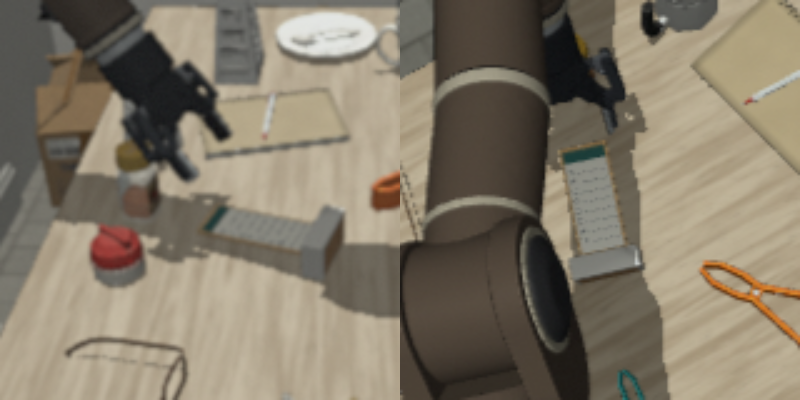

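The scene view (left) shows the open gripper straddling the line of the card's end, clear of the spice jar. I descend along the tool axis.

>>> {"method": "carry_out", "body": {
  "rot": [
    [0, 0, 0],
    [0, 0, 0],
    [0, 0, 0],
    [0, 0, 0],
    [0, 0, 0],
    [0, 0, 0],
    [0, 0, 0]
  ],
  "linear": [
    [1, 0, 25],
    [1, 0, 25],
    [0, 1, 25],
    [0, 0, 20],
    [0, 0, 15],
    [0, 0, 10],
    [0, 0, 0]
  ],
  "jaw": [-1, -1, -1, -1, -1, -1, -1]
}}

```text
time_s: 4.3
position: [0.6097, 0.0841, 0.0074]
orientation: [2.902, 0.331, -0.956]
force: [-0.1, -0.1, 0.1]
width: 0.998
grip_force: 0.0
```

>>> {"method": "carry_out", "body": {
  "rot": [
    [0, 0, 0],
    [0, 0, 0],
    [0, 0, 0],
    [0, 0, 0],
    [0, 0, 0],
    [0, 0, 0],
    [0, 0, 0]
  ],
  "linear": [
    [0, 0, 0],
    [0, 0, 0],
    [0, 0, 0],
    [0, 0, 0],
    [0, 0, 0],
    [0, 0, 0],
    [0, 0, 0]
  ],
  "jaw": [-0.7, -0.4, 0, 1, 1, 1, 1],
  "squeeze": 40
}}

```text
time_s: 5.0
position: [0.6116, 0.0839, 0.0079]
orientation: [2.901, 0.33, -0.951]
force: [5.8, -0.3, 4.7]
width: 0.691
grip_force: 42.5
```

```bash
python3 to.py .611 .0808 .008 12.8 -38; python3 - <<'E'
from h import *
a=get_image("scene");b=get_image("top")
cv2.imwrite("pics/s2.png",np.hstack([cv2.resize(a[130:290,110:270],None,fx=2.5,fy=2.5),cv2.resize(b[100:260,120:280],None,fx=2.5,fy=2.5)])[:,:,::-1])
E
```

```text
t 5.0 pos [0.6116 0.0839 0.0079] q [-0.29  1.04  0.14  1.18 -0.09  1.57 -1.49] F [ 5.8 -0.3  4.7] w 0.691 g 42.53365337848663
shift [-1.1  2.8  0.7] rot [ 0.12 -1.71  0.13]
```

View pics/s2.png

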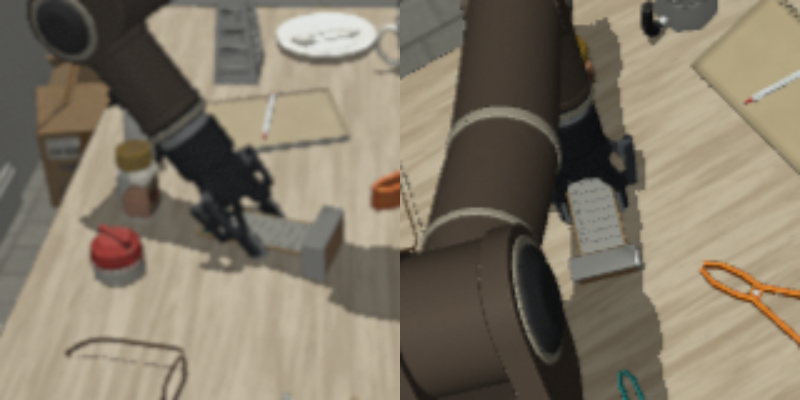

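The card is held across its edges at 58.7 mm. I now swing it up about the foot edge in 4° rows.

>>> {"method": "carry_out", "body": {
  "rot": [
    [0, 0, 0],
    [0, 4, 0],
    [0, 4, 0],
    [0, 4, 0],
    [0, 4, 0],
    [0, 4, 0],
    [0, 4, 0],
    [0, 4, 0],
    [0, 0, 0]
  ],
  "linear": [
    [-1, 0, -1.5],
    [-3.9, 0, -4],
    [-3.9, 0, -4],
    [-3.9, 0, -4],
    [-3.9, 0, -4],
    [-3.9, 0, -4],
    [-3.9, 0, -4],
    [-3.9, 0, -4],
    [0, 0, 0]
  ],
  "jaw": [1, 1, 1, 1, 1, 1, 1, 1, 1]
}}

```text
time_s: 6.0
position: [0.5955, 0.0801, 0.0461]
orientation: [3.097, 0.351, -0.23]
force: [-0.5, 0.0, -3.6]
width: 0.693
grip_force: 44.8
```

>>> {"method": "carry_out", "body": {
  "rot": [
    [0, 4, 0],
    [0, 4, 0],
    [0, 4, 0],
    [0, 4, 0],
    [0, 4, 0],
    [0, 4, 0],
    [0, 4, 0],
    [0, 0, 0]
  ],
  "linear": [
    [-3.9, 0, -4],
    [-3.9, 0, -4],
    [-3.9, 0, -4],
    [-3.9, 0, -4],
    [-3.9, 0, -4],
    [-3.9, 0, -4],
    [-3.9, 0, -4],
    [0, 0, 0]
  ],
  "jaw": [1, 1, 1, 1, 1, 1, 1, 1]
}}

```text
time_s: 6.8
position: [0.5663, 0.0735, 0.0698]
orientation: [-3.041, -0.345, -0.515]
force: [1.3, -0.1, -4.0]
width: 0.689
grip_force: 44.7
```

```bash
python3 to.py .535 .0635 .08 12.8 20; python3 - <<'E'
from h import *
a=get_image("scene");b=get_image("top")
cv2.imwrite("pics/s3.png",np.hstack([cv2.resize(a[130:290,110:270],None,fx=2.5,fy=2.5),cv2.resize(b[100:260,120:280],None,fx=2.5,fy=2.5)])[:,:,::-1])
E
```

```text
t 6.8 pos [0.5663 0.0735 0.0698] q [-0.26  0.39  0.07  2.17 -0.13  0.25 -1.44] F [ 1.3 -0.1 -4. ] w 0.689 g 44.692622423172
shift [-27.6   2.7 -20.4] rot [-0.08  0.78  0.12]
```

View pics/s3.png

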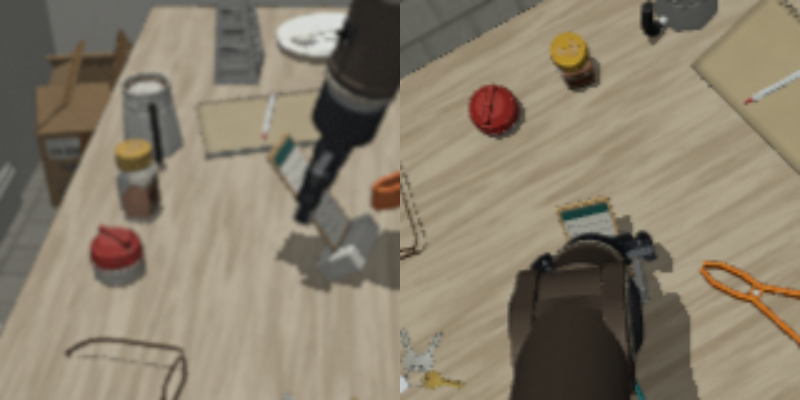

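The stand is about 56° up, past its balance point of roughly 39°. I raise it a little more and then let it lean and settle as the jaws open.

>>> {"method": "carry_out", "body": {
  "rot": [
    [0, 3, 0],
    [0, 2, 0],
    [0, 0, 0],
    [0, 0, 0]
  ],
  "linear": [
    [-2.9, 0, -3],
    [-2, 0, -2],
    [0, 0, 0],
    [0, 0, 0]
  ],
  "jaw": [1, 1, 1, 1]
}}

```text
time_s: 7.3
position: [0.5657, 0.0734, 0.0776]
orientation: [-3.006, -0.342, -0.643]
force: [0.2, 0.1, -3.6]
width: 0.689
grip_force: 44.7
```

>>> {"method": "carry_out", "body": {
  "rot": [
    [0, 0, 0],
    [0, 0, 0],
    [0, 0, 0],
    [0, 0, 0]
  ],
  "linear": [
    [0, 0, 0],
    [0, 0, 0],
    [0, 0, 0],
    [0, 0, 0]
  ],
  "jaw": [-1, -1, -1, -1]
}}

```text
time_s: 7.7
position: [0.5652, 0.0729, 0.0779]
orientation: [-3.006, -0.341, -0.646]
force: [-0.1, 0.0, 0.3]
width: 0.999
grip_force: 0.0
```

```bash
python3 to.py .535 .0635 .08 12.8 20; python3 - <<'E'
from h import *
a=get_image("scene");b=get_image("top")
cv2.imwrite("pics/s4.png",np.hstack([cv2.resize(a[130:290,110:270],None,fx=2.5,fy=2.5),cv2.resize(b[100:260,120:280],None,fx=2.5,fy=2.5)])[:,:,::-1])
E
```

```text
t 7.7 pos [0.5652 0.0729 0.0779] q [-0.27  0.36  0.07  2.24 -0.26  0.13 -1.3 ] F [-0.1  0.   0.3] w 0.999 g 0.0
shift [-27.9   2.4 -14.8] rot [-0.1  -4.26  0.13]
```

View pics/s4.png

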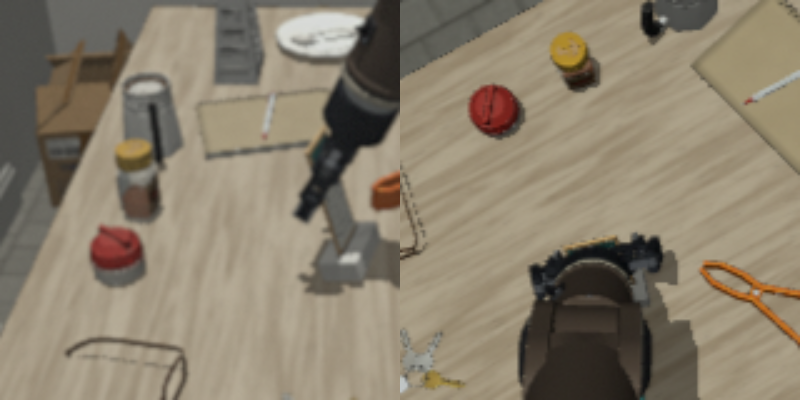

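The card is leaning on the palm about 20° short of upright. I back out slowly along the tool axis so it comes to rest on its foot.

>>> {"method": "carry_out", "body": {
  "rot": [
    [0, 0, 0],
    [0, 0, 0],
    [0, 0, 0],
    [0, 0, 0],
    [0, 0, 0],
    [0, 0, 0],
    [0, 0, 0],
    [0, 0, 0],
    [0, 0, 0],
    [0, 0, 0]
  ],
  "linear": [
    [0, 0, -7],
    [0, 0, -7],
    [0, 0, -7],
    [0, 0, -7],
    [0, 0, -7],
    [0, 0, -7],
    [0, 0, -7],
    [0, 0, -7],
    [0, 0, -7],
    [0, 0, -7]
  ],
  "jaw": [-1, -1, -1, -1, -1, -1, -1, -1, -1, -1]
}}

```text
time_s: 8.8
position: [0.5365, 0.0663, 0.142]
orientation: [-3.006, -0.341, -0.645]
force: [-0.5, 0.2, 0.2]
width: 1.003
grip_force: 0.0
```

>>> {"method": "carry_out", "body": {
  "rot": [
    [0, 0, 0],
    [0, 0, 0],
    [0, 0, 0],
    [0, 0, 0],
    [0, 0, 0],
    [0, 0, 0],
    [0, 0, 0],
    [0, 0, 0],
    [0, 0, 0]
  ],
  "linear": [
    [0, 0, -10],
    [0, 0, -10],
    [0, 0, -10],
    [0, 0, -10],
    [0, 0, -10],
    [0, 0, -10],
    [0, 0, -10],
    [0, 0, -10],
    [0, 0, 0]
  ],
  "jaw": [-1, -1, -1, -1, -1, -1, -1, -1, -1]
}}

```text
time_s: 9.7
position: [0.505, 0.0589, 0.216]
orientation: [-3.005, -0.341, -0.648]
force: [-0.4, 0.0, -1.0]
width: 0.997
grip_force: 0.0
```

```bash
python3 to.py .52 -.15 .25 27 0; python3 - <<'E'
from h import *
a=get_image("scene");b=get_image("top")
cv2.imwrite("pics/s5.png",np.hstack([cv2.resize(a[130:290,110:270],None,fx=2.5,fy=2.5),cv2.resize(b[100:260,120:280],None,fx=2.5,fy=2.5)])[:,:,::-1])
E
```

```text
t 9.7 pos [0.505  0.0589 0.216 ] q [-0.45  0.    0.25  2.24 -0.03  0.47 -1.53] F [-0.4  0.  -1. ] w 0.997 g 0.0
shift [-15.2 206.9 -44.5] rot [  2.92 -24.24 -13.84]
```

View pics/s5.png

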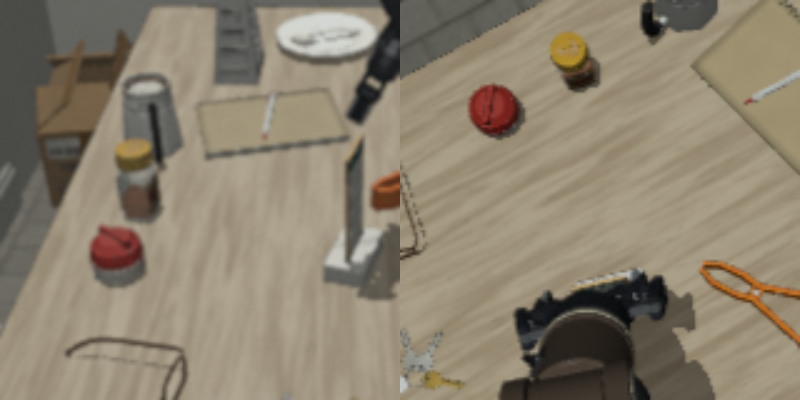

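The stand is upright: card vertical, foot flat, at left-crop (350,250). Now to the clip.

>>> {"method": "carry_out", "body": {
  "rot": [
    [0, -8.1, 0],
    [0, -8.1, 0],
    [0, -8, 0],
    [0, 0, -7.6],
    [0, 0, -7.6],
    [0, 0, 0]
  ],
  "linear": [
    [0, 0, -10],
    [0, 0, 0],
    [0, 0, 0],
    [0, 0, 0],
    [0, 0, 0],
    [0, 0, 0]
  ],
  "jaw": [-1, -1, -1, -1, -1, -1]
}}

```text
time_s: 10.4
position: [0.5007, 0.058, 0.2224]
orientation: [-3.046, -0.767, 0.002]
force: [0.5, 0.1, -0.5]
width: 1.003
grip_force: 0.0
```

```bash
python3 to.py .514 -.2906 .12 28 0
```

```text
t 10.4 pos [0.5007 0.058  0.2224] q [-0.41  0.21  0.23  1.91 -0.06  1.03 -1.23] F [ 0.5  0.1 -0.5] w 1.003 g 0.0
shift [-153.3  313.4  102.3] rot [-0.05  0.07  0.28]
```

>>> {"method": "carry_out", "body": {
  "rot": [
    [0, 0, 0],
    [0, 0, 0],
    [0, 0, 0],
    [0, 0, 0],
    [0, 0, 0],
    [0, 0, 0],
    [0, 0, 0],
    [0, 0, 0],
    [0, 0, 0],
    [0, 0, 0]
  ],
  "linear": [
    [-17, 35, 0],
    [-17, 35, 0],
    [-17, 35, 0],
    [-17, 35, 0],
    [-17, 35, 0],
    [-17, 35, 20],
    [-17, 35, 20],
    [-17, 35, 20],
    [-17, 33, 20],
    [0, 0, 20]
  ],
  "jaw": [-1, -1, -1, -1, -1, -1, -1, -1, -1, -1]
}}

```text
time_s: 11.4
position: [0.512, -0.2965, 0.1224]
orientation: [3.049, 0.747, -0.001]
force: [0.2, -0.0, -0.8]
width: 1.003
grip_force: 0.0
```

```bash
python3 to.py .514 -.2906 .003 28 0; python3 - <<'E'
from h import *
a=get_image("scene");b=get_image("top")
cv2.imwrite("pics/sA.png",a[:,:,::-1]);cv2.imwrite("pics/tA.png",b[:,:,::-1])
cv2.imwrite("pics/s6.png",np.hstack([cv2.resize(a[130:230,220:320],None,fx=4,fy=4),cv2.resize(b[140:240,180:280],None,fx=4,fy=4,interpolation=cv2.INTER_CUBIC)])[:,:,::-1])
E
```

```text
t 11.4 pos [ 0.512  -0.2965  0.1224] q [ 0.16  0.48  0.37  1.81 -0.22  0.88 -0.45] F [ 0.2 -0.  -0.8] w 1.003 g 0.0
shift [  4.6  -4.6 119.4] rot [ 0.16  0.06 -0.48]
```

View pics/s6.png

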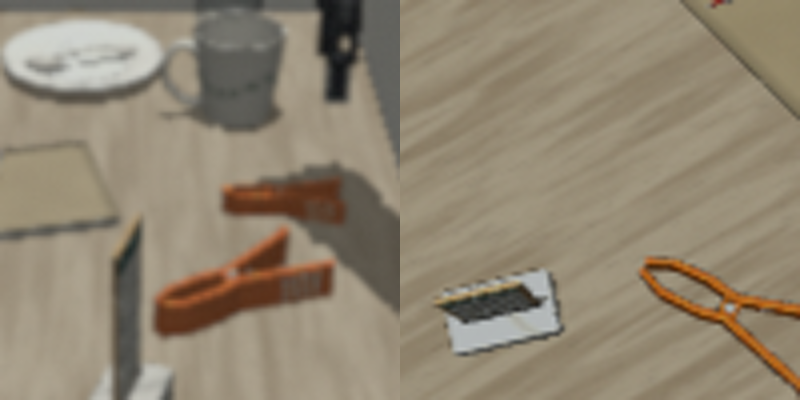

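The stand stands alone now: in the top crop the card's top edge runs (437,300) to (530,285), with the white foot around it. I descend on the clip and squeeze.

>>> {"method": "carry_out", "body": {
  "rot": [
    [0, 0, -0.5],
    [0, 0, 0],
    [0, 0, 0],
    [0, 0, 0],
    [0, 0, 0],
    [0, 0, 0],
    [0, 0, 0]
  ],
  "linear": [
    [4.5, -4.5, 25],
    [0, 0, 25],
    [0, 0, 25],
    [0, 0, 20],
    [0, 0, 15],
    [0, 0, 8],
    [0, 0, 0]
  ],
  "jaw": [-1, -1, -1, -1, -1, -1, -1]
}}

```text
time_s: 12.2
position: [0.5155, -0.2833, 0.0049]
orientation: [-3.042, -0.777, 0.0]
force: [0.3, 0.3, 0.1]
width: 1.002
grip_force: 0.0
```

>>> {"method": "carry_out", "body": {
  "rot": [
    [0, 0, 0],
    [0, 0, 0],
    [0, 0, 0],
    [0, 0, 0],
    [0, 0, 0],
    [0, 0, 0],
    [0, 0, 0],
    [0, 0, 0]
  ],
  "linear": [
    [0, 0, 0],
    [0, 0, 0],
    [0, 0, 0],
    [0, 0, 0],
    [0, 0, 0],
    [0, 0, 0],
    [0, 0, 0],
    [0, 0, 0]
  ],
  "jaw": [-0.5, -0.2, 0, 0.2, 0.4, 1, 1, 1],
  "squeeze": 60
}}

```text
time_s: 13.0
position: [0.5172, -0.2855, 0.0073]
orientation: [3.042, 0.776, 0.006]
force: [-0.7, -1.1, 11.0]
width: 0.167
grip_force: 60.5
```

```bash
python3 to.py .514 -.2906 .1 28 0; python3 - <<'E'
from h import *
C=lambda x,y:(180+(x-400)/4,140+y/4)
l,r=ray("top",C(435,300),.168)[0],ray("top",C(532,285),.168)[0]
print("card top",l,r,np.linalg.norm(l-r));e=l-r;print("yaw",np.degrees(np.arctan2(e[1],e[0])))
f=[ray("top",C(*q),.028)[0] for q in((440,298),(549,267),(563,330),(455,354))]
print("foot c",np.mean(f,0));e=f[3]-f[2];print(np.degrees(np.arctan2(e[1],e[0])),np.linalg.norm(e))
print("card mid",(l+r)/2)
E
```

```text
t 13.0 pos [ 0.5172 -0.2855  0.0073] q [ 0.2   0.64  0.3   1.88 -0.29  0.66 -0.39] F [-0.7 -1.1 11. ] w 0.167 g 60.539549589157104
shift [ -5.    3.3 -92.7] rot [ 0.19 -0.19  0.62]
card top [0.50646972 0.08769667 0.168     ] [0.51628375 0.02199915 0.168     ] 0.06642649590288004
yaw 98.49612775850471
foot c [0.5107825  0.05810684 0.028     ]
102.20080882618683 0.08374589056622733
card mid [0.51137674 0.05484791 0.168     ]
```

>>> {"method": "carry_out", "body": {
  "rot": [
    [0, 0, 0],
    [0, 0, 0],
    [0, 0, 0],
    [0, 0, 0],
    [0, 0, 0],
    [0, 0, 0],
    [0, 0, 0],
    [0, 0, 0],
    [0, 0, 0],
    [0, 0, 0]
  ],
  "linear": [
    [0, 0, -5],
    [0, 0, -10],
    [0, 0, -20],
    [0, 0, -25],
    [0, 0, -25],
    [0, 0, -25],
    [0, 0, -25],
    [0, 0, -20],
    [0, 0, 0],
    [0, 0, 0]
  ],
  "jaw": [1, 1, 1, 1, 1, 1, 1, 1, 1, 1]
}}

```text
time_s: 14.0
position: [0.5154, -0.2838, 0.1605]
orientation: [-3.043, -0.778, -0.002]
force: [-1.0, -0.2, -1.6]
width: 0.165
grip_force: 59.3
```

```bash
python3 to.py .514 -.2906 .15 28 0; python3 - <<'E'
from h import *
a=get_image("scene");b=get_image("top")
cv2.imwrite("pics/sB.png",a[:,:,::-1]);cv2.imwrite("pics/tB.png",b[:,:,::-1])
cv2.imwrite("pics/s7.png",np.hstack([cv2.resize(a[110:210,240:340],None,fx=4,fy=4),cv2.resize(b[160:260,280:380],None,fx=4,fy=4,interpolation=cv2.INTER_CUBIC)])[:,:,::-1])
E
```

```text
t 14.0 pos [ 0.5154 -0.2838  0.1605] q [ 0.13  0.43  0.39  1.79 -0.2   0.96 -0.47] F [-1.  -0.2 -1.6] w 0.165 g 59.32164251804352
shift [-4.5  5.3 10.5] rot [-0.02 -0.07  0.68]
```

View pics/s7.png

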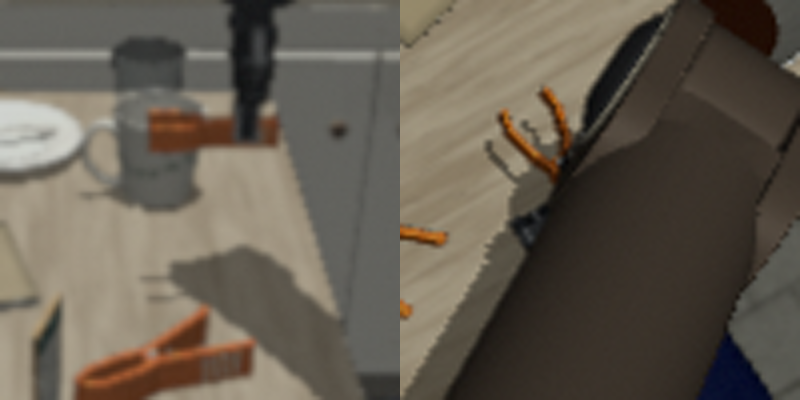

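The clip is held level and gaping: jaw tips at top-crop (503,112) and (545,92). I work out the tip positions in the tool frame and the target pose.

```bash
cat > plan.py <<'E'
from h import *
C=lambda x,y:(280+(x-400)/4,160+y/4)
s=read_state();r=R.from_rotvec(s["orientation"]);p=s["position"]
b=cv2.imread("pics/tB.png");hsv=cv2.cvtColor(b,cv2.COLOR_BGR2HSV)
m=cv2.inRange(hsv,(4,120,60),(18,255,255));m[:,:300]=0;m[:,330:]=0;m[215:]=0
ys,xs=np.where(m);L=r.inv().apply(ray("top",np.c_[xs,ys],p[2]+.017)-p)*1e3
L=L[np.argsort(-L[:,0])]
print(L[:,:2].round(0).tolist())
for q in((503,112),(545,92),(557,174)):print(q,r.inv().apply(ray("top",C(*q),p[2]+.017)[0]-p)*1e3)
E
python3 plan.py
```

```text
[[82.0, -14.0], [81.0, -18.0], [81.0, 17.0], [80.0, 13.0], [80.0, -15.0], [80.0, 19.0], [79.0, -19.0], [79.0, 16.0], [77.0, -17.0], [77.0, 18.0], [76.0, -20.0], [76.0, 14.0], [76.0, -14.0], [75.0, -18.0], [75.0, 17.0], [74.0, 13.0], [74.0, -16.0], [74.0, 19.0], [73.0, -19.0], [72.0, 15.0], [71.0, -17.0], [71.0, 18.0], [70.0, -21.0], [70.0, 14.0], [70.0, 20.0], [69.0, -18.0], [69.0, 16.0], [68.0, -22.0], [68.0, -16.0], [67.0, 19.0], [67.0, -20.0], [66.0, 15.0], [66.0, 21.0], [65.0, -17.0], [65.0, 17.0], [64.0, -21.0], [64.0, 13.0], [64.0, -15.0], [64.0, 20.0], [63.0, -19.0], [63.0, 16.0], [62.0, -16.0], [61.0, 18.0], [61.0, -20.0], [60.0, -14.0], [60.0, 14.0], [59.0, -18.0], [59.0, 17.0], [58.0, -15.0], [57.0, -19.0], [57.0, -13.0], [57.0, 15.0], [55.0, -17.0], [55.0, 12.0], [55.0, 18.0], [54.0, -14.0], [54.0, 14.0], [53.0, -18.0], [53.0, 10.0], [53.0, -12.0], [53.0, 16.0], [52.0, -16.0], [52.0, 13.0], [50.0, -13.0], [50.0, 15.0], [49.0, -17.0], [49.0, -11.0], [48.0, -15.0], [48.0, 14.0], [47.0, 10.0], [47.0, -13.0], [47.0, 16.0], [46.0, -16.0], [46.0, 12.0], [45.0, -10.0], [44.0, -14.0], [44.0, 15.0], [44.0, -8.0], [43.0, 11.0], [43.0, -12.0], [42.0, -15.0], [42.0, 13.0], [42.0, -9.0], [41.0, 9.0], [41.0, -13.0], [40.0, -7.0], [40.0, 12.0], [39.0, -11.0], [38.0, -14.0], [38.0, -8.0], [38.0, -2.0], [37.0, -12.0], [37.0, -6.0], [36.0, -10.0], [35.0, -3.0], [35.0, -13.0], [34.0, -7.0], [33.0, -5.0], [32.0, -9.0], [32.0, -2.0], [31.0, -6.0], [30.0, -10.0], [29.0, -4.0], [28.0, -8.0], [27.0, -11.0]]
(503, 112) [ 80.18347357 -15.91060811 -16.99086127]
(545, 92) [ 78.22784895  16.18688987 -17.05741565]
(557, 174) [ 25.54109497  -5.26467187 -16.9967036 ]
```

>>> {"method": "carry_out", "body": {
  "rot": [
    [0, 0, -8],
    [0, 0, -8],
    [0, 0, -8],
    [0, 0, -8],
    [0, 0, -8],
    [0, 0, -8],
    [0, 0, -8],
    [0, 0, -8],
    [0, 0, -8],
    [0, 0, 0]
  ],
  "linear": [
    [0, 0, 0],
    [0, 0, 0],
    [0, 0, 0],
    [0, 0, 0],
    [0, 0, 0],
    [0, 0, 0],
    [0, 0, 0],
    [0, 0, 0],
    [0, 0, 0],
    [0, 0, 0]
  ],
  "jaw": [1, 1, 1, 1, 1, 1, 1, 1, 1, 1]
}}

```text
time_s: 15.1
position: [0.5148, -0.2838, 0.159]
orientation: [-2.002, -2.418, -0.001]
force: [0.1, -0.1, 0.0]
width: 0.17
grip_force: 59.3
```

```bash
python3 to.py .5494 -.1244 .133 102 0
```

```text
t 15.1 pos [ 0.5148 -0.2838  0.159 ] q [ 0.35  0.42  0.1   1.77 -0.05  0.95  0.65] F [ 0.1 -0.1  0. ] w 0.17 g 59.31700944900513
shift [150.1  63.9  26.2] rot [-0.07 -0.14 -1.23]
```

>>> {"method": "carry_out", "body": {
  "rot": [
    [0, 0, -1.2],
    [0, 0, 0],
    [0, 0, 0],
    [0, 0, 0],
    [0, 0, 0],
    [0, 0, 0],
    [0, 0, 0],
    [0, 0, 0]
  ],
  "linear": [
    [20, 10, 4],
    [25, 10, 4],
    [25, 10, 4],
    [25, 10, 4],
    [25, 10, 4],
    [20, 8, 4],
    [7, 3, 2],
    [0, 0, 0]
  ],
  "jaw": [1, 1, 1, 1, 1, 1, 1, 1]
}}

```text
time_s: 15.9
position: [0.5453, -0.1261, 0.1337]
orientation: [-1.978, -2.439, -0.001]
force: [-0.4, -0.1, -1.2]
width: 0.167
grip_force: 59.3
```

```bash
python3 to.py .5307 -.0364 .133 102 0; python3 - <<'E'
from h import *
a=get_image("scene");b=get_image("top")
cv2.imwrite("pics/sC.png",a[:,:,::-1]);cv2.imwrite("pics/tC.png",b[:,:,::-1])
cv2.imwrite("pics/s8.png",np.hstack([cv2.resize(a[140:240,200:300],None,fx=4,fy=4),cv2.resize(b[150:250,170:270],None,fx=4,fy=4,interpolation=cv2.INTER_CUBIC)])[:,:,::-1])
E
```

```text
t 15.9 pos [ 0.5453 -0.1261  0.1337] q [ 0.11  0.41  0.05  1.86 -0.03  0.87  0.37] F [-0.4 -0.1 -1.2] w 0.167 g 59.31737244129181
shift [90.8  4.3  0.8] rot [-0.03 -0.09 -0.09]
```

View pics/s8.png

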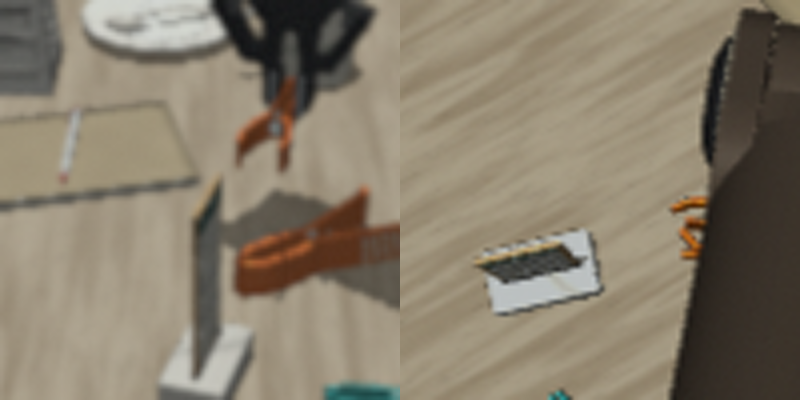

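The open jaws are at top-crop (678,208) and (685,257), about 5 mm toward the robot of the card's line (478,264)–(575,246). That matches the computed 4.3 mm shift, so I correct it and slide in.

>>> {"method": "carry_out", "body": {
  "rot": [
    [0, 0, 0],
    [0, 0, 0],
    [0, 0, 0],
    [0, 0, 0],
    [0, 0, 0],
    [0, 0, 0],
    [0, 0, 0],
    [0, 0, 0]
  ],
  "linear": [
    [0, 4.5, 0],
    [15, 0, 0],
    [15, 0, 0],
    [12, 0, 0],
    [10, 0, 0],
    [8, 0, 0],
    [0, 0, 0],
    [0, 0, 0]
  ],
  "jaw": [1, 1, 1, 1, 1, 1, 1, 1]
}}

```text
time_s: 16.8
position: [0.5375, -0.0682, 0.1346]
orientation: [1.98, 2.439, 0.001]
force: [-0.1, 0.2, -0.9]
width: 0.163
grip_force: 59.3
```

```bash
python3 to.py .5307 -.0364 .133 102 0
```

```text
t 16.8 pos [ 0.5375 -0.0682  0.1346] q [ 0.01  0.38  0.03  1.91 -0.02  0.86  0.26] F [-0.1  0.2 -0.9] w 0.163 g 59.318872690200806
shift [32.5 -0.2  1.6] rot [ 0.04 -0.03 -0.12]
```

>>> {"method": "carry_out", "body": {
  "rot": [
    [0, 0, 0],
    [0, 0, 0],
    [0, 0, 0],
    [0, 0, 0],
    [0, 0, 0],
    [0, 0, 0]
  ],
  "linear": [
    [8, 0, 0],
    [8, 0, 1],
    [8, 0, 0],
    [8, 0, 0],
    [0, 0, 0],
    [0, 0, 0]
  ],
  "jaw": [1, 1, 1, 1, 1, 1]
}}

```text
time_s: 17.4
position: [0.5309, -0.0366, 0.1335]
orientation: [-1.979, -2.44, -0.001]
force: [0.5, 0.3, -0.6]
width: 0.169
grip_force: 59.3
```

```bash
python3 to.py .5307 -.0364 .133 102 0; python3 - <<'E'
from h import *
a=get_image("scene");b=get_image("top")
cv2.imwrite("pics/s9.png",np.hstack([cv2.resize(a[150:230,220:300],None,fx=5,fy=5,interpolation=cv2.INTER_CUBIC),cv2.resize(b[180:260,170:250],None,fx=5,fy=5,interpolation=cv2.INTER_CUBIC)])[:,:,::-1])
E
```

```text
t 17.4 pos [ 0.5309 -0.0366  0.1335] q [-0.04  0.36  0.02  1.93 -0.01  0.85  0.2 ] F [ 0.5  0.3 -0.6] w 0.169 g 59.31895136833191
shift [ 0.2 -0.2  0.5] rot [ 0.04 -0.04 -0.1 ]
```

View pics/s9.png

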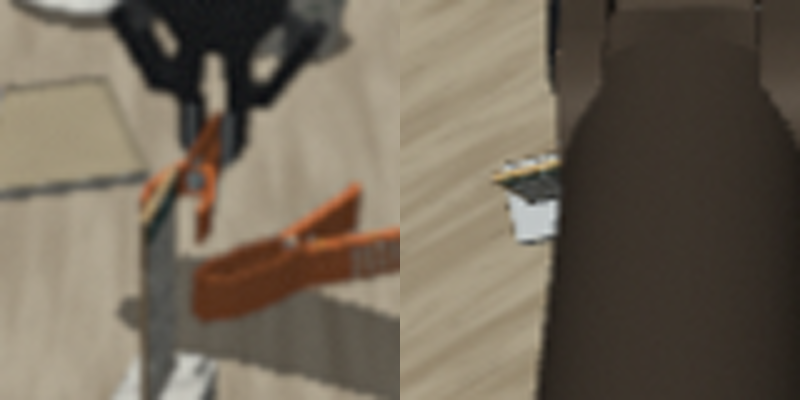

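```bash
python3 - <<'E'
from h import *
s=read_state();r=R.from_rotvec(s["orientation"]);p=s["position"]
for y in(-15,15):
    for z in (-17,7): print("tip",y,z,((proj("scene",p+r.apply([.080,y/1e3,z/1e3]))[0]-[220,150])*5).round(0))
c=np.array([.511,.0565]);l=np.array([-.208,.978])
for k in(.03,-.03):print("card",k,((proj("scene",[*(c+k*l),.168])[0]-[220,150])*5).round(0))
# card corners from the scene picture
A,B=[ray("scene",(220+u/5,150+v/5),.168)[0] for u,v in((149,236),(179,178))];print(A,B,np.linalg.norm(A-B),(A+B)/2)
E
```

```text
tip -15 -17 [199. 203.]
tip -15 7 [198. 238.]
tip 15 -17 [148. 194.]
tip 15 7 [148. 229.]
card 0.03 [148. 214.]
card -0.03 [182. 160.]
[0.49366816 0.10391844 0.168     ] [0.50880912 0.04517237 0.168     ] 0.060665888316304525 [0.50123864 0.07454541 0.168     ]
```

```bash
python3 - <<'E'
from h import *
def Pm(n):
    m=camera_model(n);T=np.linalg.inv(m["world_from_camera"]);D=np.diag([1,-1,-1.]);return m["mtx"]@D@T[:3]
a=cv2.imread("pics/sC.png");b=cv2.imread("pics/tC.png")
S=np.array([[248.2,195.5],[254.8,185]]).T;T=np.array([[189,216],[213.6,211.5]]).T
X=cv2.triangulatePoints(Pm("scene"),Pm("top"),S,T);X=(X[:3]/X[3]).T;print(X,np.linalg.norm(X[0]-X[1]))
for x,s,t in zip(X,S.T,T.T):print(proj("scene",x)-s,proj("top",x)-t)
# foot white mask in both views
for n,im,box in(("scene",a,(215,180,275,250)),("top",b,(180,195,230,235))):
    x0,y0,x1,y1=box;h=cv2.cvtColor(im,cv2.COLOR_BGR2HSV)[y0:y1,x0:x1]
    m=cv2.inRange(h,(0,0,125),(180,28,255));ys,xs=np.where(m)
    k=cv2.convexHull(np.c_[xs+x0,ys+y0].astype(np.float32));print(n,len(xs),cv2.approxPolyDP(k,2.5,True).reshape(-1,2).tolist())
    if n=="top":
        c=cv2.minAreaRect(ray("top",k.reshape(-1,2),.028)[:,:2].astype(np.float32));print(c)
c=np.array([.511,.0565]);l=np.array([-.208,.978]);h=np.array([.978,.208])
for f in((-.025,-.042),(-.025,.042),(.025,-.042),(.025,.042)):
    w=[*(c+f[0]*h+f[1]*l),.028];print("pred foot",proj("scene",w).round(1),proj("top",w).round(1))
cv2.imwrite("pics/s10.png",np.hstack([cv2.resize(a[175:255,215:275],None,fx=6.6,fy=6.6,interpolation=cv2.INTER_NEAREST),cv2.resize(b[185:245,180:240],None,fx=6.6,fy=8.8,interpolation=cv2.INTER_NEAREST)]))
E
```

```text
[[0.50569062 0.08871034 0.16042292]
 [0.52000692 0.02303119 0.15390762]] 0.06753633114440284
[[0.61495871 0.11007228]] [[-0.20587647 -0.44113587]]
[[1.38579355 0.23329782]] [[-0.48168565 -1.04495408]]
scene 240 [[254.0, 239.0], [240.0, 236.0], [215.0, 180.0], [262.0, 222.0]]
top 256 [[219.0, 222.0], [193.0, 227.0], [191.0, 213.0], [216.0, 207.0]]
((0.5127974152565002, 0.060678593814373016), (0.048349667340517044, 0.08192697167396545), 12.852542877197266)
pred foot [[265.  220.7]] [[221.1 223. ]]
pred foot [[256.7 237.6]] [[194.  228.9]]
pred foot [[249.4 217.6]] [[217.8 207.1]]
pred foot [[240.2 234.2]] [[190.9 212.9]]
```

Both views put the stand about 4 mm further left than I assumed, so I nudge the clip 5 mm deeper and 1 mm sideways.

>>> {"method": "carry_out", "body": {
  "rot": [
    [0, 0, 0],
    [0, 0, 0],
    [0, 0, 0],
    [0, 0, 0],
    [0, 0, 0],
    [0, 0, 0]
  ],
  "linear": [
    [2, 1, 0],
    [3, 0, 0],
    [0, 0, 0],
    [0, 0, 0],
    [0, 0, 0],
    [0, 0, 0]
  ],
  "jaw": [1, 1, 1, 1, 1, 1]
}}

```text
time_s: 18.1
position: [0.5308, -0.0318, 0.1335]
orientation: [-1.98, -2.439, -0.001]
force: [0.0, 0.2, -0.9]
width: 0.168
grip_force: 59.3
```

```bash
python3 - <<'E'
from workcell import *
s=read_state();print(s["position"],s["force"],s["width"],s["grip_force"],s["joint_velocities"].round(3));print(close_job())
E
```

```text
[ 0.5308355  -0.03178956  0.13350697] [ 0.00756253  0.19003617 -0.90412129] 0.1681038690081974 59.318275451660156 [-0.    -0.002  0.    -0.001  0.001  0.001 -0.001]
the job is handed in; nothing more can be done
None
```

The job is handed in with the stand upright and released, and the small orange clip held squeezed open around the card's right edge in its upper half; the pictures and readings showed no contact with the card, but the verdict was not shown to me.

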